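# Pin the wire reel onto its pay-off spindle

### The job

Secure the wire reel on the pay-off stand: take the brass-headed linchpin out of the orange set-up block, push it straight down through the cross hole near the end of the spindle until its shoulder is fully home, with the ring facing out past the spindle's end, then swing the ring over the end of the spindle so that it snaps shut round it. Feel for the hole with light pressure and never force the pin or lean on the stand, and leave the reel, tools, block and tray around it where they are.

Things in the scene. Friction and masses are not known exactly. Their poses are not given: they have to be found in the camera images.
- stand: Bench pay-off stand for a wire reel, bolted down. Origin on the bench under its clamp post, z up. A level steel spindle, 30 mm thick, runs from the post (56 x 34 mm, 145 mm high) along the stand's +y, its axis 115 mm above the bench. It is clamped by hand: spindle and all on it lie up to 10 mm nearer or farther along y than the figures here, but do not slip in use.
- reel_mid (a point): Middle of the wire reel at the nominal place, on the spindle's axis, 83 mm out along the stand's y. Black flanges 100 mm in diameter, 36 to 130 mm out. Then come a white nylon cone (46 mm narrowing to 36 mm in diameter, 130 to 158 mm out) and a dark washer (34 mm in diameter, to 161 mm). To be left alone.
- hole_mark (a point): Nominal middle of the hole's mouth, fixed to the stand at (0, 172, 126) mm, axes as the stand. The end of the spindle has flats above and below, 20 mm wide, 22 mm apart, 162 to 192 mm out; the upper one is 126 mm above the bench. A round upright hole, 11.5 mm wide, goes through them 20 mm short of the end. The real hole is at this x and z but anywhere within 10 mm along y.
- linchpin: Loose steel linchpin, about 0.1 kg. Origin at the middle of its shoulder (underside of the brass collar, 17 mm in diameter, 13 mm high); z up along the pin, y the way the open ring stands out, x the ring's hinge line. Below is a pin 10 mm thick, 36 mm long, its end chamfered to 8.6 mm. It starts upright in the block, shoulder on the block's top.
- pin_head (a point): Middle of the linchpin's brass tab, 24 mm above its shoulder and 60 mm above its foot; axes as the linchpin. The tab, by which it is held, is 12 mm thick (x), 16 mm wide (y) and 22 mm high. With the pin home in the spindle the shoulder rests on the upper flat, this point is 150 mm above the bench and the foot stands 14 mm out below.
- ring (a joint): Angle (rad) of the linchpin's sprung ring of 4 mm wire, 46 mm wide, 43 mm long from its hinge on the collar, 8 mm above the shoulder. 0 = open: standing out to the pin's +y, 8 degrees above level. 1.55 = shut: hanging down, 9 degrees off the pin on that side. An over-centre spring holds either end: from open, about 4 N down on the far wire moves it, and past 0.75 it snaps shut by itself.
- block: Orange plastic set-up block, fixed, 70 x 60 mm and 45 mm high, origin at the centre of its underside. The linchpin stands in its central bore (11.5 mm wide, 40 mm deep); two empty 7.5 mm holes beside it.
- spare_reel: Small spare reel of red wire standing on its flange, 72 mm in diameter, 60 mm high, loose; origin under its centre. To be left alone.
- screwdriver: Screwdriver with a yellow handle lying on the bench, 160 mm long, 26 mm thick, loose; origin under its middle, its x axis along its length. To be left alone.
- wrench: Steel spanner lying on the bench, 180 mm long, 8 mm thick, loose; origin under its middle, its x axis along its length. To be left alone.
- tray: Green parts tray, 80 x 130 mm, 30 mm high, with bushes in it, fixed; origin under its centre. To be left alone.

How it is judged:
By the outcome, as a careful person would: the job done as asked, in the order asked, and still so for the second after the job is handed in, with the robot touching nothing.
It also fails if it takes over 61 s, if anything falls off the work surface, if the arm or the gripper's body presses on something with over 40 N, if the wrist force passes 120 N, or if a joint passes its speed limit or range.

### The arm

A 6-joint arm with a two-finger parallel gripper is mounted at the origin on the work surface. World frame = base frame: x ahead of the robot, y to its left, z up, the work surface at z = 0. Lengths are in mm, angles in rad, forces in N, time in s.
With the tool pointing down it reaches from about 350 to 875 mm from the base axis. Payload 4.2 kg.
Tool frame: the origin (TCP) lies on the centre line of the jaws, within the pads' length; the fingertips stand 8 mm ahead of it and the grasp point (between the pads) lies 11 mm behind it; z points along the fingers, y is the direction in which the jaws open and shut (so a half turn about z gives the same grasp; the last joint's range is limited). The gripper opens to 87 mm and grips with 3 to 60 N. Pads are 19 mm wide; open, the fingers measure 117 mm over their backs; the gripper's body (75 mm by 190 mm) begins 51 mm behind the grasp point.
Start: joints at [1.393, 0.385, 0.008, 0, -1.194, -0.259], TCP at [264.368, 566.312, 230.55] pointing down, gripper open.
Joint ranges: [-3.14, 3.14], [-1.21, 2.06], [-1.07, 1.41], [-3.16, 2.05], [-2.99, -0.16], [-3.1, 3.1]. Speed limits (rad/s): [2.79, 2.79, 3.14, 3.14, 3.14, 3.14].

### API

Orientations are given as a rotation vector (axis times angle).
In Python, from bench import * gives the robot as it stands.
- The arm moves only by the tool carry_out, never from a script. Its arguments are lists of equal length, an entry for each row: "offset": the shift along the world's x, y, z in m, a list of three; "twist": the turn, a rotation vector about the world's x, y, z in rad, a list of three. In form: {"offset": [[dx, dy, dz], ...], "twist": [[ax, ay, az], ...]}. A call has 1 to 12 rows; each row is the pose to reach, as a shift and turn from the pose commanded when the call began; what a row does not reach only later rows make up. A row lasts 1/8 s, in which the tool goes at most 62.5 mm and 10.7 degrees, less where a joint would pass 70% of its speed; a pose out of reach is approached as far as the arm can. A call with a gripper value outside its range is refused whole. "fingers" is the closure, from 0 (fully open) to 1 (shut), set as the call begins (left out, the last holds). The fingers move at their own pace and stop on an object; "squeeze" is the grip in N (left out, the last holds). Time passes only in rows, so rows that repeat a pose let the fingers close. It gives the time, the measured TCP pose, the force and the opening at its end, in the units of the state.
- observe(): the state, without advancing time (a new reading comes with each control period).
- grab_frame(name): name is "side" or "top"; returns (picture, depth): 420x560x3 uint8, red, green, blue; 420x560 float32, mm along the optical axis (not along the pixel's ray), 0 where there is no reading.
- camera_model(name): a dict with "fx", "fy", "cx", "cy" (pixels), "cam_to_world" (4x4, takes a point from camera to world coordinates). Camera axes: x right, y up, looking along -z (the intrinsics and any distortion apply to the point x, -y, -z); pixel columns grow to the right and rows downward; lengths in mm; the calibration is good to about 2 mm. A picture is of the moment at which its call begins. camera_model takes no time and is no camera call.
- sign_off(): hands the job in, once; it reports no verdict.
The state is a dict: "clock": time; "q": joint angles; "joint_velocities": joint speeds; "effort": joint torques, N m; "tcp_pos": TCP position; "eef_rot": TCP orientation; "wrist_force": force on the tool from outside, world axes, zero at the start; "moment": the same for the moment, N m; "width": finger opening in mm.
Only numpy, scipy, OpenCV 4.12 (cv2) and the standard library are available. Lean on these libraries where they do the work, as an engineer would, in place of code of your own. Each camera call takes 0.05 s, during which the arm holds its last target. There are 200 camera calls.

## Working session

There is one attempt and no reset: what is moved stays moved. The work goes in short steps, Python scripts to look and compute and a tool call to move; the robot and the scene stay as the last step left them, time stands still between calls to the robot, and variables do not carry over. Pictures are saved under pics/ and viewed, about 8 in all and at most 12, crops included, and the job is handed in when it is done.

Besides the shell and the picture viewer there is one more tool, called after "Emit:" as a command line: name --argument value ..., lists and objects as JSON in quotes. carry_out: Moves the arm, as the interface text tells. Its arguments: {"type":"object","properties":{"offset":{"type":"array"},"twist":{"type":"array"},"fingers":{"type":"number"},"squeeze":{"type":"number"}},"required":["offset","twist"]}

```bash
mkdir -p pics; cat > h.py <<'E'
from bench import *
import numpy as np, cv2
def save(n,f):
    p,d=grab_frame(n); cv2.imwrite(f'pics/{f}.png',p[:,:,::-1]); np.save(f'pics/{f}.npy',d); return p,d
def pt(n,u,v,z):
    c=camera_model(n); return (np.array(c['cam_to_world'])@[ (u-c['cx'])/c['fx']*z, -(v-c['cy'])/c['fy']*z, -z,1])[:3]
E
python3 - <<'E'
from h import *
for n in ('side','top'):
    save(n,n+'0'); c=camera_model(n); print(n,c)
print(observe())
E
```

```text
side {'fx': 464.9298328769956, 'fy': 464.9298328769956, 'cx': 273.7066899506957, 'cy': 204.5760600580224, 'cam_to_world': array([[-8.72115604e-01,  3.69950419e-01, -3.20235945e-01,
         2.60926405e+02],
       [-4.89129965e-01, -6.76407731e-01,  5.50658205e-01,
         5.00292085e+02],
       [-1.28938355e-02,  6.36874609e-01,  7.70859573e-01,
         7.76816641e+02],
       [ 0.00000000e+00,  0.00000000e+00,  0.00000000e+00,
         1.00000000e+00]])}
top {'fx': 522.5157835321492, 'fy': 522.5157835321492, 'cx': 271.841402121761, 'cy': 209.472028033811, 'cam_to_world': array([[ 2.50272452e-02,  9.98717467e-01, -4.40120259e-02,
         5.13946905e+02],
       [-9.99606529e-01,  2.44431721e-02, -1.37593032e-02,
         4.80733335e+00],
       [-1.26658629e-02,  4.43390659e-02,  9.98936246e-01,
         1.18188218e+03],
       [ 0.00000000e+00,  0.00000000e+00,  0.00000000e+00,
         1.00000000e+00]])}
{'clock': 0.1, 'q': array([ 1.39265268e+00,  3.85484665e-01,  6.77564856e-03, -4.10601168e-04,
       -1.19396707e+00, -2.58583859e-01]), 'joint_velocities': array([-0.00138715, -0.00056822,  0.00377647, -0.00054384,  0.00012325,
       -0.00228996]), 'effort': array([-5.69018157e-04, -3.91693139e+01,  1.87934572e+01,  4.23183650e+00,
        1.34467703e-02, -6.93264360e-05]), 'tcp_pos': array([264.14235298, 565.88286358, 229.5747025 ]), 'eef_rot': array([ 3.06508977e+00, -6.80393032e-01, -4.79992919e-04]), 'wrist_force': array([-0.45585481,  0.33870083, -0.22397908]), 'moment': array([-0.00594625, -0.02657959,  0.03044959]), 'width': 86.95409726050498}
```

View pics/side0.png

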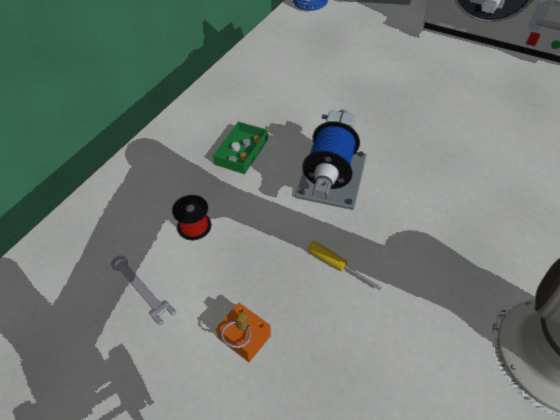

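View pics/top0.png

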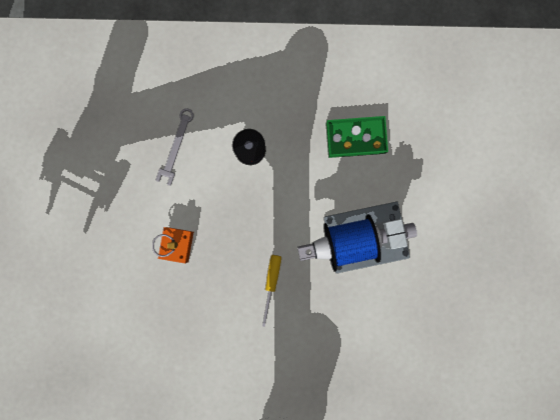

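The side view shows the block with pin tab at about (243,320) and the spindle end at about (322,188). In the top view the pin is at about (172,243), ring to the left, and the spindle end is at about (305,252), pointing left. Enlarging both.

```bash
python3 - <<'E'
import cv2,numpy as np
t=cv2.imread('pics/top0.png');s=cv2.imread('pics/side0.png')
r=lambda i,u,v,w,h,k:cv2.resize(i[v:v+h,u:u+w],None,fx=k,fy=k,interpolation=cv2.INTER_CUBIC)
a=np.hstack([r(t,145,220,50,50,8),r(t,285,225,50,50,8)[:, :400]])
b=np.hstack([r(s,210,298,66,66,6)[:300,:396],np.zeros((300,8,3),np.uint8),r(s,295,150,66,66,6)[:300,:396]])
cv2.imwrite('pics/c1.png',a);cv2.imwrite('pics/c2.png',b)
E
```

```text
(no output)
```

View pics/c1.png

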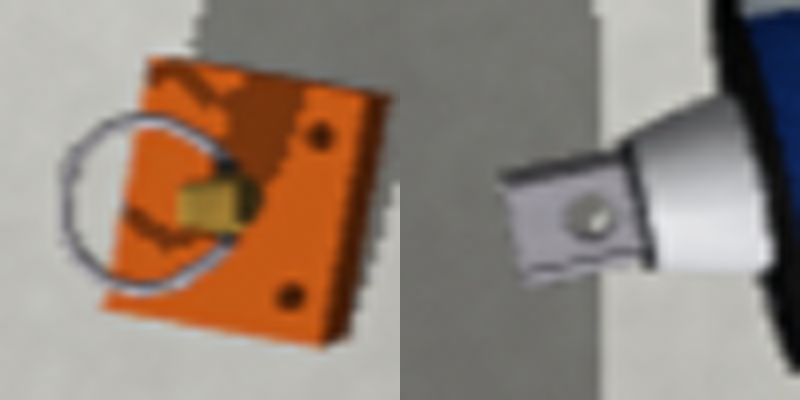

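View pics/c2.png

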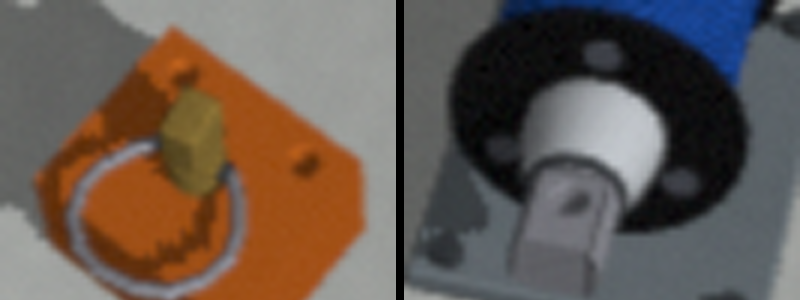

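The crops give these readings:

| Feature | Top view (px) | Side view (px) |
|---|---|---|
| Tab top centre | (171,245.9) | (242,315.8) |
| Hole | (309,251.9) | (323.5,183.7) |
| Spindle end upper edge middle | (299.1,253.9) | (320.3,190.3) |

Triangulating.

```bash
cat >> h.py <<'E'
def tri(uvt,uvs):
    A=[];b=[]
    for n,(u,v) in (('top',uvt),('side',uvs)):
        o=pt(n,u,v,0);d=pt(n,u,v,1.)-o;d/=np.linalg.norm(d);P=np.eye(3)-np.outer(d,d);A.append(P);b.append(P@o)
    x=np.linalg.lstsq(np.vstack(A),np.hstack(b),rcond=None)[0]
    return x.round(1), [round(float(np.linalg.norm(p@x-q)),1) for p,q in zip(A,b)]
E
python3 - <<'E'
from h import *
print('tab',tri((171,245.9),(242,315.8)))
print('hole',tri((309,251.9),(323.5,183.7)))
print('end',tri((299.1,253.9),(320.3,190.3)))
T=np.load('pics/top0.npy');S=np.load('pics/side0.npy')
for n,D,u,v in (('top',T,171,246),('side',S,242,316),('top',T,304,253),('top',T,309,252),('side',S,322,188)): print(n,pt(n,u,v,D[v,u]).round(1))
def onz(u,v,z):
    o=pt('top',u,v,0);d=pt('top',u,v,1.)-o;return (o+d*(z-o[2])/d[2]).round(1)
# block top corners (z=45)
for c in ((150,58),(388,95),(325,347),(103,307)): print('blk',onz(145+c[0]/8,220+c[1]/8,45))
# block bores z=45
for c in ((320,137),(291,297)): print('bore',onz(145+c[0]/8,220+c[1]/8,45))
# spindle flat corners z=126
for c in ((502,180),(525,282),(625,155),(645,265)): print('flat',onz(285+(c[0]-400)/8,225+c[1]/8,126))
print('ring far',onz(145+65/8,220+205/8,58))
for a in ((72,190),(232,210)): print(a)
E
```

```text
tab (array([480.8, 231.2,  79.2]), [0.5, 0.5])
hole (array([476.1, -58.1, 120.9]), [0.5, 0.5])
end (array([472.4, -37.7, 124.3]), [0.2, 0.2])
top [480.2 230.7  80. ]
side [480.1 232.8  82. ]
top [474.4 -47.4 129. ]
top [472.3 -64.8   4.5]
side [472.2 -44.  124.7]
blk [519.5 255.1  45. ]
blk [511.  189.8  45. ]
blk [442.3 204.8  45. ]
blk [451.5 265.6  45. ]
bore [499.2 208.   45. ]
bore [455.6 214.5  45. ]
flat [485.1 -34.8 126. ]
flat [459.6 -41.1 126. ]
flat [492.1 -65.6 126. ]
flat [464.6 -71.2 126. ]
ring far [479.3 273.9  58. ]
(72, 190)
(232, 210)
```

Emit:
carry_out --offset '[[0.027,-0.042,-0.01],[0.054,-0.084,-0.02],[0.081,-0.126,-0.03],[0.108,-0.168,-0.04],[0.135,-0.21,-0.05],[0.162,-0.252,-0.06],[0.189,-0.294,-0.07],[0.2163,-0.336,-0.08],[0.2163,-0.336,-0.12],[0.2163,-0.336,-0.12],[0.2163,-0.336,-0.12]]' --twist '[[0,0,-0.142],[0,0,-0.283],[0,0,-0.425],[0,0,-0.567],[0,0,-0.709],[0,0,-0.85],[0,0,-0.992],[0,0,-1.134],[0,0,-1.134],[0,0,-1.134],[0,0,-1.134]]' --fingers 0.55 --squeeze 8

```text
clock: 1.48
tcp_pos: [481.2, 231.0, 111.5]
eef_rot: [-2.222, 2.219, -0.001]
wrist_force: [-0.3, 0.2, 0.1]
width: 39.2
```

Emit:
carry_out --offset '[[0,0,-0.02],[0,0,-0.041],[0,0,-0.041],[0,0,-0.041]]' --twist '[[0,0,0],[0,0,0],[0,0,0],[0,0,0]]'

```text
clock: 1.98
tcp_pos: [481.5, 231.5, 71.2]
eef_rot: [-2.221, 2.218, -0.001]
wrist_force: [0.3, 0.1, -0.2]
width: 38.9
```

```bash
python3 - <<'E'
from h import *
save('side','s1');save('top','t1');print(observe()['tcp_pos'],observe()['wrist_force'])
t=cv2.imread('pics/t1.png');s=cv2.imread('pics/s1.png')
r=lambda i,u,v,w,h,k:cv2.resize(i[v:v+h,u:u+w],None,fx=k,fy=k,interpolation=cv2.INTER_CUBIC)
cv2.imwrite('pics/c3.png',np.hstack([r(s,200,285,80,80,5),r(t,140,210,80,80,5)]))
E
```

```text
[481.36176354 231.19934909  71.02763305] [-0.16476139  0.6319757  -0.09498735]
```

View pics/c3.png

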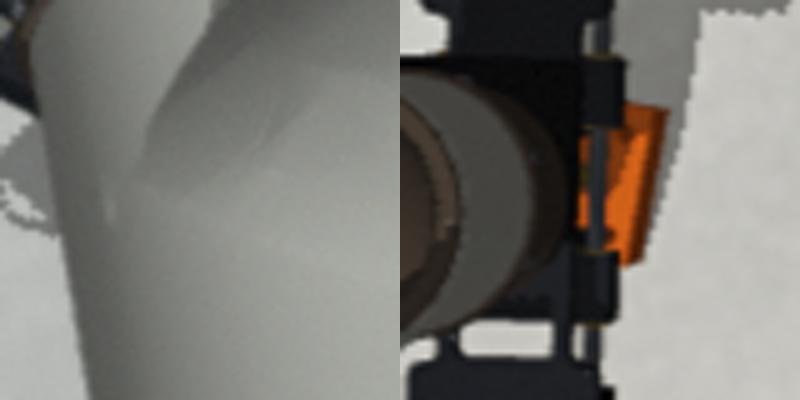

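The arm hides the pin in both views (side crop all arm, top crop only the block's edge at the right). Closing gently and going by feel.

Emit:
carry_out --offset '[[0,0,-0.001],[0,0,-0.001],[0,0,-0.001],[0,0,-0.001],[0,0,-0.001],[0,0,-0.001]]' --twist '[[0,0,0],[0,0,0],[0,0,0],[0,0,0],[0,0,0],[0,0,0]]' --fingers 1 --squeeze 6

```text
clock: 2.82
tcp_pos: [481.2, 230.6, 68.8]
eef_rot: [-2.221, 2.22, -0.001]
wrist_force: [2.8, -0.0, 0.3]
width: 12.6
```

Emit:
carry_out --offset '[[0.0008,0,0],[0.0008,0,0],[0.0008,0,0]]' --twist '[[0,0,0],[0,0,0],[0,0,0]]' --squeeze 25

```text
clock: 3.2
tcp_pos: [481.7, 230.5, 68.7]
eef_rot: [-2.221, 2.221, -0.0]
wrist_force: [3.0, -0.8, 0.1]
width: 11.2
```

Emit:
carry_out --offset '[[0,0,0.01],[0,0,0.025],[0,0,0.045],[0,0,0.08],[0,0,0.13],[0,0,0.13]]' --twist '[[0,0,0],[0,0,0],[0,0,0],[0,0,0],[0,0,0],[0,0,0]]'

```text
clock: 3.95
tcp_pos: [482.2, 231.1, 203.6]
eef_rot: [-2.217, 2.216, -0.001]
wrist_force: [-0.6, 0.3, -1.6]
width: 11.7
```

```bash
python3 - <<'E'
from h import *
p=cv2.imread('pics/top0.png').astype(int);d=np.load('pics/top0.npy')
P=[]
for v in range(200,290):
  for u in range(285,430):
    if d[v,u]>0: P.append(np.r_[pt('top',u,v,d[v,u]),u,v])
P=np.array(P);z=P[:,2]
# axis: ridge of symmetric things: nylon cone+spindle+reel midline by y bins, points z>100
m=z>95;Q=P[m]
ys=np.arange(-190,-30,8);L=[]
for y in ys:
  s=Q[(abs(Q[:,1]-y)<4)]
  if len(s)>3: print(y,len(s),s[:,0].min().round(),s[:,0].max().round(),((s[:,0].min()+s[:,0].max())/2).round(1),s[:,2].max().round())
g=P[(z>5)&(z<25)]
print(cv2.minAreaRect(g[:,:2].astype(np.float32)))
print('state',observe()['tcp_pos'])
E
```

```text
Traceback (most recent call last):
  File "h.py", line 6, in pt
    c=camera_model(n); return (np.array(c['cam_to_world'])@[ (u-c['cx'])/c['fx']*z, -(v-c['cy'])/c['fy']*z, -z,1])[:3]
ValueError: time passes only in moves, steps and waits
```

```bash
sed -i 's/^def pt/from functools import lru_cache\ncamera_model=lru_cache(None)(camera_model)\ndef pt/' h.py; python3 - <<'E'
from h import *
d=np.load('pics/top0.npy')
P=np.array([pt('top',u,v,d[v,u]) for v in range(200,290) for u in range(285,430) if d[v,u]>0]);z=P[:,2]
Q=P[z>95]
for y in np.arange(-190,-30,8):
  s=Q[abs(Q[:,1]-y)<4]
  if len(s)>3: print(y,len(s),s[:,0].min().round(),s[:,0].max().round(),((s[:,0].min()+s[:,0].max())/2).round(1),s[:,2].max().round())
g=P[(z>4)&(z<25)]
print(len(g),cv2.minAreaRect(g[:,:2].astype(np.float32)))
E
```

```text
-190 111 462.0 530.0 496.0 168.0
-182 149 466.0 550.0 507.6 169.0
-174 201 463.0 556.0 509.8 161.0
-166 169 461.0 546.0 503.5 161.0
-158 163 461.0 544.0 502.4 161.0
-150 169 459.0 542.0 500.1 160.0
-142 167 456.0 539.0 497.9 160.0
-134 169 454.0 537.0 495.5 161.0
-126 169 454.0 537.0 495.6 162.0
-118 170 452.0 535.0 493.2 160.0
-110 181 440.0 532.0 486.2 160.0
-102 165 448.0 530.0 489.2 170.0
-94 158 465.0 530.0 497.5 167.0
-86 123 465.0 536.0 500.4 150.0
-78 81 465.0 505.0 485.1 139.0
-70 71 465.0 501.0 482.9 141.0
-62 60 464.0 497.0 480.6 133.0
-54 41 462.0 493.0 477.3 132.0
-46 61 460.0 490.0 475.1 132.0
-38 49 460.0 488.0 474.0 130.0
2627 ((492.0627746582031, -172.2208709716797), (199.715087890625, 323.6310119628906), 1.3972735404968262)
```

Emit:
carry_out --offset '[[-0.001,-0.04,0.004],[-0.001,-0.09,0.004],[-0.002,-0.14,0.004],[-0.003,-0.19,0.004],[-0.004,-0.24,0.004],[-0.0045,-0.27,0.004],[-0.0045,-0.288,0.004],[-0.0045,-0.288,0.002],[-0.0045,-0.288,0]]' --twist '[[0,0,0.03],[0,0,0.06],[0,0,0.1],[0,0,0.14],[0,0,0.18],[0,0,0.2],[0,0,0.22],[0,0,0.22],[0,0,0.22]]'

```text
clock: 5.08
tcp_pos: [476.0, -57.4, 198.0]
eef_rot: [2.451, -1.964, -0.003]
wrist_force: [-0.1, 0.3, -2.0]
width: 11.1
```

```bash
python3 - <<'E'
from h import *
save('side','s2');save('top','t2');o=observe();print(o['tcp_pos'],o['eef_rot'],o['wrist_force'])
t=cv2.imread('pics/t2.png');s=cv2.imread('pics/s2.png')
r=lambda i,u,v,w,h,k:cv2.resize(i[v:v+h,u:u+w],None,fx=k,fy=k,interpolation=cv2.INTER_CUBIC)
cv2.imwrite('pics/c4.png',np.hstack([r(s,285,125,70,100,6)[:600],r(t,270,210,60,100,6)]))
E
```

```text
[476.31365096 -57.05901092 198.03588551] [ 2.45176157e+00 -1.96264870e+00 -2.22806998e-03] [ 0.42105122 -0.15530507 -1.28319986]
```

View pics/c4.png

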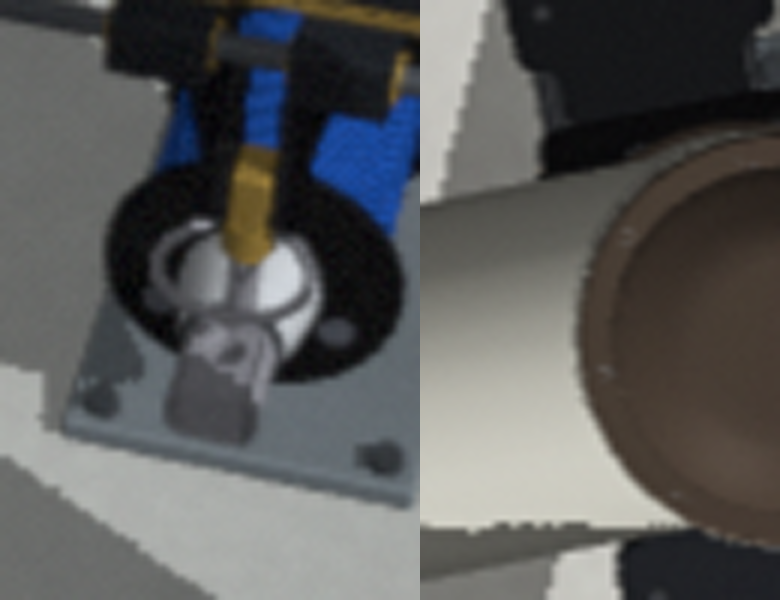

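Side crop: tab at crop (250,200), ring over the white cone, spindle hole at crop (236,351), i.e. pixel (324.3,183.5). The top view is blocked by the wrist. Comparing with projected positions, and enlarging with contrast.

```bash
cat >> h.py <<'E'
def proj(n,X):
    c=camera_model(n);p=np.linalg.inv(np.array(c['cam_to_world']))@np.r_[X,1]
    return np.array([c['cx']+c['fx']*p[0]/-p[2], c['cy']-c['fy']*p[1]/-p[2]]).round(1)
E
python3 - <<'E'
from h import *
s=cv2.imread('pics/s2.png')[145:205,300:350]
s=cv2.convertScaleAbs(cv2.resize(s,None,fx=10,fy=10,interpolation=cv2.INTER_CUBIC),alpha=1.3)
X=np.array([476.3,-57.2,198.]);
for n,dz in (('tabtop',11.3),('tabbot',-10.7),('shoulder',-23.7),('foot',-59.7),('holeaim',-72)): 
    q=proj('side',X+[0,0,dz]); print(n,q,((q-[300,145])*10).round())
for y in (-2,2): print(proj('side',[476.3+.219*-y*1,-57.2+.976*y,126]))
for x in (-2,2): print(proj('side',[476.3+x,-57.2,126]))
cv2.imwrite('pics/c5.png',s)
E
```

```text
tabtop [326.4 150.1] [264.  51.]
tabbot [325.5 159. ] [255. 140.]
shoulder [324.9 164.2] [249. 192.]
foot [323.6 177.7] [236. 327.]
holeaim [323.1 182.2] [231. 372.]
[323.3 181.4]
[322.9 182.9]
[324.1 182.6]
[322.1 181.8]
```

View pics/c5.png

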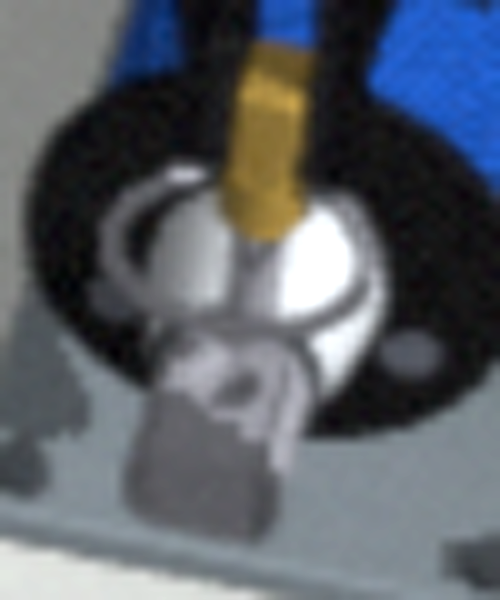

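The projected tab and collar are off from what I see by the same (+1.6,+1.6) px, and the hole by about (+0.8,+1.6) px. So the hole lies about 1–1.5 mm further along +x than the pin, with y nearly right. Shifting and feeling down.

Emit:
carry_out --offset '[[0.0012,0.0,-0.004],[0.0012,0.0,-0.008],[0.0012,0.0,-0.0105],[0.0012,0.0,-0.0115],[0.0012,0.0,-0.0125],[0.0012,0.0,-0.0135],[0.0012,0.0,-0.0145],[0.0012,0.0,-0.015]]' --twist '[[0,0,0],[0,0,0],[0,0,0],[0,0,0],[0,0,0],[0,0,0],[0,0,0],[0,0,0]]'

```text
clock: 6.18
tcp_pos: [478.2, -57.7, 183.5]
eef_rot: [-2.452, 1.964, 0.0]
wrist_force: [-0.5, -1.0, -0.7]
width: 11.9
```

Emit:
carry_out --offset '[[0,0,-0.001],[0,0,-0.002],[0,0,-0.003],[0,0,-0.004]]' --twist '[[0,0,0],[0,0,0],[0,0,0],[0,0,0]]'

```text
clock: 6.68
tcp_pos: [478.2, -57.7, 179.5]
eef_rot: [2.452, -1.964, 0.0]
wrist_force: [-0.6, -0.1, -1.5]
width: 12.1
```

Emit:
carry_out --offset '[[0,0,-0.003],[0,0,-0.006],[0,0,-0.009],[0,0,-0.012]]' --twist '[[0,0,0],[0,0,0],[0,0,0],[0,0,0]]'

```text
clock: 7.18
tcp_pos: [478.3, -57.7, 167.3]
eef_rot: [-2.452, 1.964, -0.0]
wrist_force: [2.0, 0.1, -1.4]
width: 11.8
```

Emit:
carry_out --offset '[[0.0003,0,-0.003],[0.0003,0,-0.006],[0.0003,0,-0.009],[0.0003,0,-0.012],[0.0003,0,-0.014],[0.0003,0,-0.015]]' --twist '[[0,0,0],[0,0,0],[0,0,0],[0,0,0],[0,0,0],[0,0,0]]'

```text
clock: 7.92
tcp_pos: [478.5, -57.7, 152.4]
eef_rot: [2.452, -1.964, -0.0]
wrist_force: [-0.1, 0.1, -1.8]
width: 11.7
```

Emit:
carry_out --offset '[[0,0,-0.001],[0,0,-0.002],[0,0,-0.0025],[0,0,-0.003],[0,0,-0.0035]]' --twist '[[0,0,0],[0,0,0],[0,0,0],[0,0,0],[0,0,0]]'

```text
clock: 8.55
tcp_pos: [478.6, -57.7, 149.5]
eef_rot: [2.452, -1.964, 0.0]
wrist_force: [-1.2, 0.4, 4.0]
width: 11.7
```

Emit:
carry_out --offset '[[0,0,-0.0005],[0,0,-0.0005]]' --twist '[[0,0,0],[0,0,0]]'

```text
clock: 8.8
tcp_pos: [478.7, -57.7, 149.5]
eef_rot: [-2.452, 1.963, -0.001]
wrist_force: [-2.1, -0.4, 5.1]
width: 11.7
```

Emit:
carry_out --offset '[[0,0,0.0005],[0,0,0.0005],[0,0,0.0005],[0,0,0.0005],[0,0,0.02],[0,0,0.05],[0,0,0.05]]' --twist '[[0,0,0],[0,0,0],[0,0,0],[0,0,0],[0,0,0],[0,0,0],[0,0,0]]' --fingers 0.55

```text
clock: 9.68
tcp_pos: [480.1, -57.5, 200.8]
eef_rot: [-2.449, 1.961, -0.006]
wrist_force: [-0.1, -0.0, 0.2]
width: 39.0
```

```bash
python3 - <<'E'
from h import *
save('side','s3');o=observe();print(o['tcp_pos'],o['wrist_force'],o['width'])
s=cv2.imread('pics/s3.png')[145:205,295:355]
cv2.imwrite('pics/c6.png',cv2.convertScaleAbs(cv2.resize(s,None,fx=10,fy=10,interpolation=cv2.INTER_CUBIC),alpha=1.3))
a=np.deg2rad(102.6);o_=np.array([np.cos(a),np.sin(a),0]);C=np.array([478.6,-57.7,0])
for n,X in (('tabtop',C+[0,0,161]),('hinge',C+[0,0,134]),('ringfar',C+o_*42.6+[0,0,140])): print(n,((proj('side',X)-[295,145])*10).round(),X.round(1))
E
```

```text
[478.88865028 -57.55193009 199.2627613 ] [-0.50548359 -1.17697655 -0.08971468] 39.028021638810245
tabtop [284. 237.] [478.6 -57.7 161. ]
hinge [274. 337.] [478.6 -57.7 134. ]
ringfar [224. 481.] [469.3 -16.1 140. ]
```

View pics/c6.png

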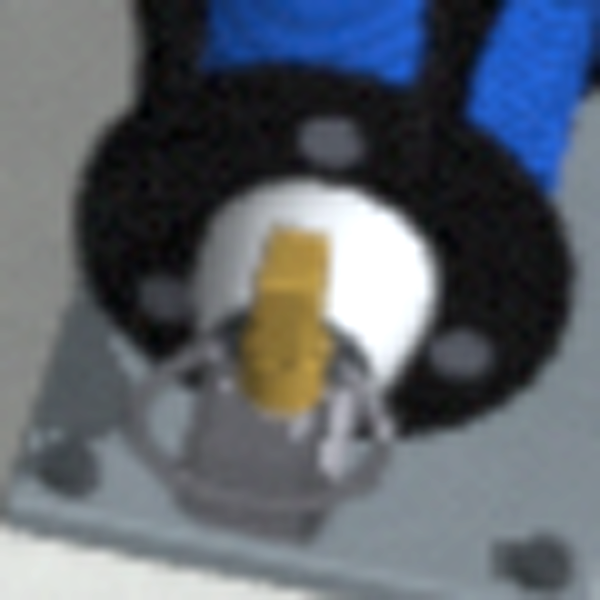

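Side crop: the pin is seated with its collar on the flat. The ring is open past the spindle's end, far wire at about crop (258,497), centre (262,430) where predicted. Closing the fingers and moving out over the far wire.

Emit:
carry_out --offset '[[-0.004,0.018,0.0],[-0.0083,0.0371,0.0],[-0.0083,0.0371,0.0],[-0.0083,0.0371,-0.015],[-0.0083,0.0371,-0.03],[-0.0083,0.0371,-0.04],[-0.0083,0.0371,-0.04]]' --twist '[[0,0,0],[0,0,0],[0,0,0],[0,0,0],[0,0,0],[0,0,0],[0,0,0]]' --fingers 1 --squeeze 10

```text
clock: 10.6
tcp_pos: [469.6, -21.0, 157.6]
eef_rot: [2.45, -1.963, -0.002]
wrist_force: [0.2, 0.8, -0.1]
width: 0.3
```

Emit:
carry_out --offset '[[0,0,-0.004],[0,0,-0.007],[0,0,-0.01],[0,0,-0.013],[0,0,-0.016],[0,0,-0.019]]' --twist '[[0,0,0],[0,0,0],[0,0,0],[0,0,0],[0,0,0],[0,0,0]]'

```text
clock: 11.35
tcp_pos: [470.5, -20.3, 139.7]
eef_rot: [-2.451, 1.963, -0.001]
wrist_force: [-1.2, 2.2, 2.3]
width: 0.7
```

Contact, about 2–3 N. Carrying on down.

Emit:
carry_out --offset '[[0,0,-0.004],[0,0,-0.008],[0,0,-0.012],[0,0,-0.016],[0,0,-0.02],[0,0,-0.024],[0,0,-0.026],[0,0,-0.026]]' --twist '[[0,0,0],[0,0,0],[0,0,0],[0,0,0],[0,0,0],[0,0,0],[0,0,0],[0,0,0]]'

```text
clock: 12.35
tcp_pos: [469.7, -20.4, 113.0]
eef_rot: [2.451, -1.964, -0.002]
wrist_force: [-0.5, -1.7, 0.2]
width: 0.7
```

Emit:
carry_out --offset '[[-0.004,0.018,0.0],[-0.004,0.018,0.04],[-0.004,0.018,0.09],[-0.004,0.018,0.14],[-0.004,0.06,0.16],[-0.004,0.11,0.16],[-0.004,0.16,0.16],[-0.004,0.21,0.16],[-0.004,0.25,0.16],[-0.004,0.25,0.16]]' --twist '[[0,0,0],[0,0,0],[0,0,0],[0,0,0],[0,0,0],[0,0,0],[0,0,0],[0,0,0],[0,0,0],[0,0,0]]'

```text
clock: 13.6
tcp_pos: [465.8, 231.8, 272.9]
eef_rot: [2.455, -1.96, -0.001]
wrist_force: [-0.6, 0.1, -0.0]
width: 0.8
```

```bash
python3 - <<'E'
from h import *
save('side','s4');save('top','t4')
s=cv2.imread('pics/s4.png')[145:215,295:355];t=cv2.imread('pics/t4.png')[220:290,280:332]
r=lambda i:cv2.convertScaleAbs(cv2.resize(i,None,fx=7,fy=7,interpolation=cv2.INTER_CUBIC),alpha=1.2)
cv2.imwrite('pics/c7.png',np.hstack([r(s),r(t)]))
a,b=cv2.imread('pics/side0.png').astype(int),cv2.imread('pics/s4.png').astype(int)
print(observe()['tcp_pos'])
S=np.load('pics/s4.npy')
from collections import Counter
p=pt('side',324,170,S[170,324]);print(p)
E
```

```text
[465.76897366 229.50838052 273.15038003]
[318.80111461 350.9572503  611.26226093]
```

View pics/c7.png

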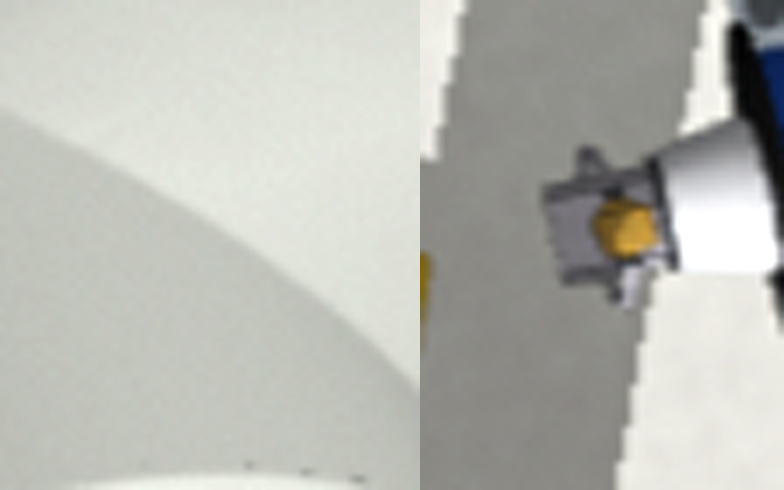

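Top crop: the ring is hanging shut, its sides showing either side of the spindle at crop (590,160) and (630,295), with the tab at (625,228). The arm blocks the side view, so I'm moving it away for a last check.

Emit:
carry_out --offset '[[-0.02,0.05,0],[-0.05,0.1,0],[-0.08,0.15,0],[-0.11,0.2,0],[-0.14,0.25,0],[-0.17,0.3,0],[-0.2,0.335,0],[-0.2,0.335,0]]' --twist '[[0,0,0],[0,0,0],[0,0,0],[0,0,0],[0,0,0],[0,0,0],[0,0,0],[0,0,0]]'

```text
clock: 14.7
tcp_pos: [264.9, 565.4, 272.7]
eef_rot: [2.453, -1.961, 0.0]
wrist_force: [1.0, 0.1, -0.3]
width: 0.5
```

```bash
python3 - <<'E'
from h import *
save('side','s5');p,d=save('top','t5')
s=cv2.imread('pics/s5.png')[140:210,290:360];t=cv2.imread('pics/t5.png')
x=np.abs(cv2.imread('pics/top0.png').astype(int)-t).max(2)
k=cv2.resize(t,None,fx=1,fy=1)[90:340,30:400]
m=cv2.resize((x>60).astype(np.uint8)*255,None,fx=1,fy=1)[90:340,30:400]
s=cv2.resize(s,(500,500),interpolation=cv2.INTER_CUBIC)
R=np.vstack([cv2.resize(k,(296,250)),cv2.cvtColor(cv2.resize(m,(296,250)),cv2.COLOR_GRAY2BGR)])
cv2.imwrite('pics/c8.png',np.hstack([cv2.convertScaleAbs(s,alpha=1.3),R]))
b=d[235:265,290:325]
# tab top height
from itertools import product
Z=[pt('top',u,v,d[v,u]) for u,v in product(range(304,316),range(246,258)) if d[v,u]>0]
Z=np.array(Z);q=Z[Z[:,2]>150];print(len(q),q.mean(0),np.median(q[:,2]))
E
```

```text
53 [477.10796845 -54.89781331 161.53313029] 161.55427974280462
```

View pics/c8.png

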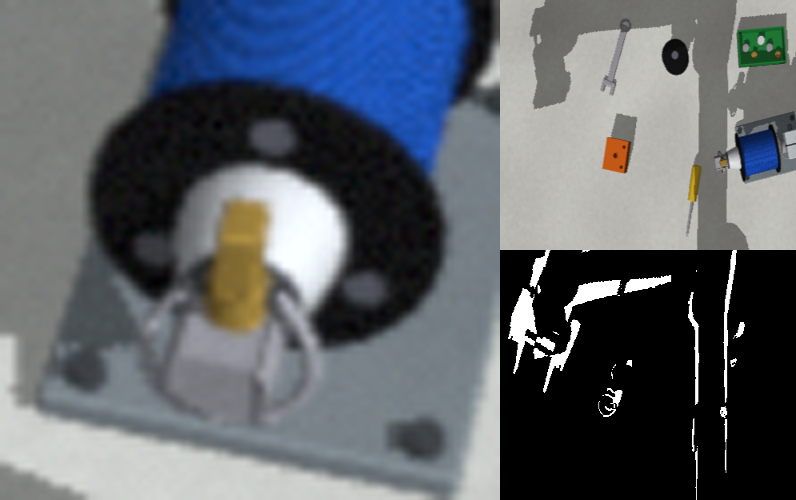

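The ring hangs round the spindle's end: its sides are at crop (160,340) and (310,340), and it passes beneath at (240,415). The tab top stands at 161.5 mm against 161 mm expected, and the other things are unmoved. Handing in.

```bash
python3 -c "
from bench import *
print(sign_off())"
```

```text
the job is handed in; nothing more can be done
None
```

I took the linchpin out of the block and pushed it straight down through the spindle's cross hole until its shoulder was home. I then pressed the ring down past its over-centre point, moved the arm clear, and handed the job in at about 15 s.

- **Insertion:** the pin went into the hole at the first try. The wrist force readings were at most about 2 N on the way down and about 5 N as the shoulder met the flat.
- **Seating:** with the arm clear, the tab top measured 161.5 mm above the bench, against 161 mm expected for a fully home pin.
- **Ring:** the push needed only a few newtons, and the force dropped to zero by the end of the stroke, as it should when the ring snaps. The top and side pictures both show it hanging round the spindle's end.
- **Surroundings:** comparing the top picture with the first one shows changes only at the pin and in the shadows. The reel, tools, block and tray did not move.
- **Disagreement:** the two cameras placed the hole about 2 mm short in x of where the pin went in, and one side-view check suggested shifting by 1.2 mm, which I did. The height triangulated inside the hole (121 mm) was also low, because the cameras saw into the bore.

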